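# Let the red tin out of the pantry tin dispenser

## Task

Press down the yellow paddle of the lane that holds the red tin, so that its gate lifts and the red tin rolls out to the front lip of the dispenser, then let the paddle go so the gate drops shut again. Leave the green tin behind its gate, do not touch the tins or the gates themselves, and leave the other things on the shelf where they are.

Things in the scene. Friction and masses are not known exactly. Their poses are not given: they have to be found in the camera images.
- dispenser: Two-lane pine tin dispenser fixed to the shelf: 276 mm long (x), 158 wide over the lanes, about 430 over the paddles (y), under 180 tall. Origin at shelf height under the gates, midway between the lanes; own x points uphill to the rear: tins roll to -x, to the lip facing the robot; +y is its left lane. Chute floor 50 mm high at the origin, slope 0.16 rad; walls and lip 34 mm above it.
- paddle_left (a point): Centre of the top of the left lever's yellow press paddle (46 x 46 x 8 mm), on the dispenser's +y side. At rest about 163 mm above the shelf, sloping 0.25 rad, outer edge high; fully pressed about 42 mm lower, sloping the other way. It moves with the lever, which pivots at dispenser y = +105, z = 135 mm about dispenser x; the centre is 85 mm outward of the pivot. Free space above and below.
- paddle_right (a point): Centre of the top of the right lever's yellow press paddle (46 x 46 x 8 mm), on the dispenser's -y side. At rest about 163 mm above the shelf, sloping 0.25 rad, outer edge high; fully pressed about 42 mm lower, sloping the other way. It moves with the lever, which pivots at dispenser y = -105, z = 135 mm about dispenser x; the centre is 85 mm outward of the pivot. Free space above and below.
- lever_left (a joint): Angle of the left lever (rad): 0 at rest, gate down; 0.5 at its stop, gate fully up; grows as the paddle is pressed down. Spring-returned: about 2 N at the paddle to start it, 6 N fully down; drops shut when let go. A tin rolls under the gate only from about 0.4 upward, and then takes about 1 s to reach the front.
- lever_right (a joint): Angle of the right lever (rad): 0 at rest, gate down; 0.5 at its stop, gate fully up; grows as the paddle is pressed down. Spring-returned: about 2 N at the paddle to start it, 6 N fully down; drops shut when let go. A tin rolls under the gate only from about 0.4 upward, and then takes about 1 s to reach the front.
- gate_left (a point): Middle of the lower edge of the left lane's aluminium gate blade (24 mm wide, 6 mm thick, 40 mm tall), which hangs from the inner end of the left lever over the left lane; about 78 mm above the shelf when shut, 117 mm fully lifted. The blade is not to be touched.
- gate_right (a point): Middle of the lower edge of the right lane's aluminium gate blade (24 mm wide, 6 mm thick, 40 mm tall), which hangs from the inner end of the right lever over the right lane; about 78 mm above the shelf when shut, 117 mm fully lifted. The blade is not to be touched.
- tin_red: Steel tin with a red label, lying on its side, 50 mm diameter, 60 mm long, about 0.16 kg. Origin at its centre, own y along its axis. Starts behind the gate of one lane (left or right, varies): dispenser x about +29, y +38 or -38, z 80 mm. Rolled out, it rests against the front lip at dispenser x about -123 mm.
- tin_green: Steel tin with a green label, lying on its side, 50 mm diameter, 60 mm long, about 0.16 kg. Origin at its centre, own y along its axis. Starts behind the gate of one lane (left or right, varies): dispenser x about +29, y +38 or -38, z 80 mm. Rolled out, it rests against the front lip at dispenser x about -123 mm.
- jar_a: Green glass jar with steel cap, 64 mm diameter, 100 mm tall, bystander. Origin under its centre.
- jar_b: Second green glass jar, like the first, bystander. Origin under its centre.
- pan_lid: Aluminium saucepan lid with black knob, 162 mm diameter, 42 mm tall, bystander. Origin under its centre.
- funnel: Red plastic funnel standing mouth down, 100 mm diameter, 100 mm tall, bystander. Origin under its centre.
- spoon_rest: Blue ceramic spoon rest, 110 x 75 x 18 mm, bystander. Origin under its centre.
- opener: Flat steel bottle opener, about 115 mm long along its x, 8 mm thick, bystander. Origin near its middle, at shelf height.

How it is judged:
By the outcome, as a careful person would: the job done as asked, in the order asked, and still so for the second after the job is handed in, with the robot touching nothing.
It also fails if it takes over 32 s, if anything falls off the work surface, if the arm or the gripper's body presses on something with over 40 N, if the wrist force passes 120 N, or if a joint passes its speed limit or range.

## Robot

A 6-joint arm with a two-finger parallel gripper is mounted at the origin on the work surface. World frame = base frame: x ahead of the robot, y to its left, z up, the work surface at z = 0. Lengths are in mm, angles in rad, forces in N, time in s.
With the tool pointing down it reaches from about 275 to 750 mm from the base axis. Payload 10.2 kg.
Tool frame: the origin (TCP) lies at the very end of the fingers, on their centre line; the grasp point (between the pads) lies 19 mm behind it; x points along the fingers, y is the direction in which the jaws open and shut, and the axes are right-handed (so a half turn about x gives the same grasp; the last joint's range is limited). The gripper opens to 85 mm and grips with 20 to 120 N. Pads are 22 mm wide; open, the fingers measure 114 mm over their backs; the gripper's body (76 mm by 85 mm) begins 54 mm behind the grasp point. The pads swing forward as they close: fully open they stand 13 mm farther back than shut.
Start: joints at [-1.333, 0.313, 1.498, -0, 1.331, -0.223], TCP at [233.438, -470.253, 231.294] pointing down, gripper open.
Joint ranges: [-2.94, 2.94], [-0.97, 2.17], [0.19, 2.56], [-1.23, 4.37], [0.02, 3.11], [-2.88, 2.88]. Speed limits (rad/s): [2.39, 2.39, 3.01, 3.14, 3.14, 3.14].

## Interface

Orientations are given as a unit quaternion [w, x, y, z].
In Python, from rig import ctrl, viewer, order gives the robot as it stands. The module is installed in compiled form; this text tells all that it offers.
- The arm moves only by the tool carry_out, never from a script. Its argument "deltas" is a list of rows, each a list of 7 numbers: the gripper command: -1 is fully open, 1 is shut, values between are in proportion, then the shift along the tool's x, y, z in mm, then the turn, a rotation vector about the tool's x, y, z in degrees. A call has exactly 5 rows; each row is the pose to reach, as a shift and turn from the pose commanded when the call began, along the tool's axes at that moment; what a row does not reach only later rows make up. A row lasts 1/8 s, in which the tool goes at most 62.5 mm and 10.7 degrees, less where a joint would pass 70% of its speed; a pose out of reach is approached as far as the arm can. A call with a gripper value outside its range is refused whole. The fingers move at their own pace and stop on an object; "newtons" is the grip in N (left out, the last holds). Time passes only in rows, so rows that repeat a pose let the fingers close, or fill a call up. It gives the time, the measured TCP pose, the force and the opening at its end, in the units of the state.
- ctrl.sense(): the state, without advancing time (a new reading comes with each control period).
- viewer.capture(name): name is "scene" or "top"; returns the picture (480x640x3 uint8, red, green, blue); there is no depth.
- viewer.calibration(name): a dict with "fx", "fy", "cx", "cy" (pixels), "xyz" and "attitude" of the camera in the world. Camera axes: x right, y down, z forward; pixel columns grow to the right and rows downward; lengths in mm; the calibration is good to about 2 mm. A picture is of the moment at which its call begins. calibration takes no time and is no camera call.
- order.finish_job(): hands the job in, once; it reports no verdict.
The state is a dict: "time_s": time; "joints": joint angles; "dq": joint speeds; "tau": joint torques, N m; "eef_pos": TCP position; "ee_rot": TCP orientation; "force": force on the tool from outside, world axes, zero at the start; "wrist_torque": the same for the moment, N m; "grip_width": opening from 0.0 (shut) to 1.0 (fully open).
Only numpy, scipy, OpenCV 4.12 (cv2) and the standard library are available. Lean on these libraries where they do the work, as an engineer would, in place of code of your own. Each camera call takes 0.05 s, during which the arm holds its last target. There are 200 camera calls.

## Working session

There is one attempt and no reset: what is moved stays moved. The work goes in short steps, Python scripts to look and compute and a tool call to move; the robot and the scene stay as the last step left them, time stands still between calls to the robot, and variables do not carry over. Pictures are saved under pics/ and viewed, about 8 in all and at most 12, crops included, and the job is handed in when it is done.

Besides the shell and the picture viewer there is one more tool, called after "Call:" by a JSON object that holds its "name" and its "arguments", one argument or row to a line. carry_out: Moves the arm, as the interface text tells. Its arguments: {"type":"object","properties":{"deltas":{"type":"array"},"newtons":{"type":"number"}},"required":["deltas"]}

```bash
mkdir -p pics; python3 - <<'E'
from rig import ctrl,viewer
import cv2
for n in("scene","top"):
    cv2.imwrite(f"pics/{n}0.png",viewer.capture(n)[:,:,::-1]); print(viewer.calibration(n))
print(ctrl.sense())
E
```

```text
{'fx': 515.2363781106667, 'fy': 515.2363781106667, 'cx': 323.7336090651757, 'cy': 241.98412343363802, 'xyz': array([1080.24511242,  770.90149856,  848.85671263]), 'attitude': array([-0.13762918,  0.2746644 ,  0.85387945, -0.42012804])}
{'fx': 509.2109480275609, 'fy': 509.2109480275609, 'cx': 322.4696321543349, 'cy': 252.33395956522483, 'xyz': array([ 385.47217876,  -15.08570436, 1299.31661293]), 'attitude': array([ 0.04697376, -0.70488245,  0.70691051, -0.03481   ])}
{'time_s': 0.1, 'joints': array([-1.33337734e+00,  3.13366791e-01,  1.49838323e+00, -1.49170015e-05,
        1.33101081e+00, -2.23391315e-01]), 'dq': array([ 7.21591070e-04, -2.11617677e-03, -9.01091086e-04, -1.96303968e-03,
       -1.53116447e-03,  6.02670797e-05]), 'tau': array([ 1.66961105e-03, -4.12902761e+01, -2.60139906e+01, -1.95432940e-04,
        3.08103961e-03, -5.28352828e-06]), 'eef_pos': array([ 233.38516933, -470.00191446,  230.79792656]), 'ee_rot': array([-0.16107161, -0.68841232, -0.16189754,  0.68842836]), 'force': array([ 0.27289962, -0.16959986,  0.00272433]), 'wrist_torque': array([-0.06300687, -0.00097455,  0.04780692]), 'grip_width': 1.0017756970780762}
```

View pics/scene0.png

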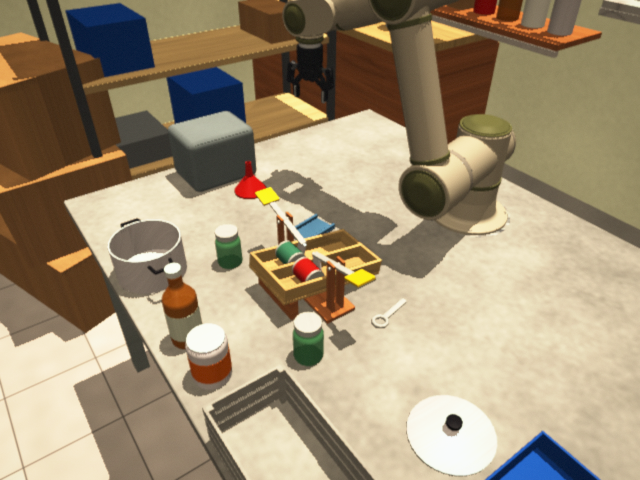

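View pics/top0.png

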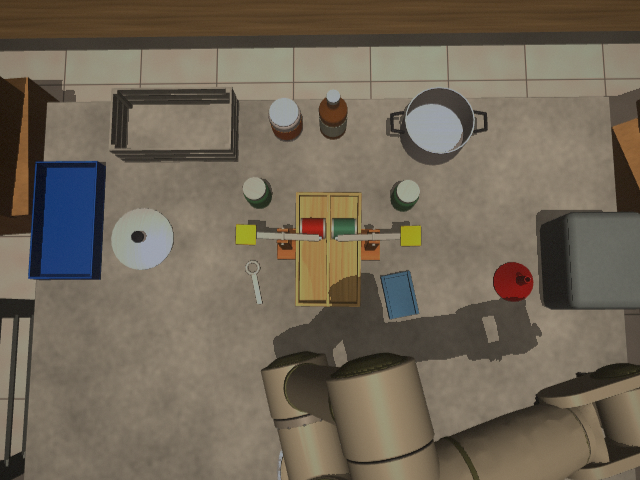

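The top view shows the red tin in the left (+y) lane at about (313,227) and the green one at (344,227). The left paddle is at (246,235), with a jar near it at (257,192). I'll locate both paddles next.

```bash
cat > h.py <<'E'
import numpy as np,cv2
from rig import ctrl,viewer
from scipy.spatial.transform import Rotation as R
def rot(q): return R.from_quat(np.roll(q,-1))
def ray(n,uv):
    c=viewer.calibration(n); d=rot(c["attitude"]).apply([(uv[0]-c["cx"])/c["fx"],(uv[1]-c["cy"])/c["fy"],1])
    return np.array(c["xyz"]),d/np.linalg.norm(d)
def plane(n,uv,z):
    o,d=ray(n,uv); return o+d*(z-o[2])/d[2]
def tri(a,b):
    (o1,d1),(o2,d2)=ray("top",a),ray("scene",b)
    s=np.linalg.lstsq(np.c_[d1,-d2],o2-o1,rcond=None)[0]
    p,q=o1+s[0]*d1,o2+s[1]*d2; return (p+q)/2,np.linalg.norm(p-q)
def yellow(im,lo=(24,170,120),hi=(34,255,255)):
    m=cv2.inRange(cv2.cvtColor(im,cv2.COLOR_RGB2HSV),lo,hi)
    k,_,s,c=cv2.connectedComponentsWithStats(m)
    return [(s[i][4],c[i].round(1)) for i in range(1,k) if s[i][4]>60]
E
python3 - <<'E'
from h import *
for n in("top","scene"):print(n,yellow(cv2.imread(f"pics/{n}0.png")[:,:,::-1].copy()))
L,e=tri((246,235),(360,278));print(L,e)
Rr,e=tri((411,236),(267,196));print(Rr,e)
print(plane("top",(246,235),163),plane("top",(411,236),163))
print("jar cap",plane("top",(257,187),100))
s=ctrl.sense();print(rot(s["ee_rot"]).as_matrix().round(3))
E
```

```text
top [(np.int32(389), array([245.5, 234.1])), (np.int32(399), array([410.5, 235.5]))]
scene [(np.int32(249), array([266.9, 195.3])), (np.int32(275), array([359.9, 276.7]))]
[559.09685667 178.80238172 154.04283576] 0.0181253556424305
[ 554.83356066 -195.93349478  154.91941923] 0.4100766211514084
[557.74568471 177.28003858 163.        ] [ 553.80456455 -194.78098307  163.        ]
jar cap [684.24647356 163.14644607 100.        ]
[[-0.     0.445 -0.896]
 [ 0.001 -0.896 -0.445]
 [-1.    -0.001 -0.   ]]
```

Red is in the left lane, and the left paddle is at about (558,178,160). The two paddles measure 372–375 mm apart against 380 expected, which is close enough. I'm moving above it with the fingers shut.

Call:
{"name": "carry_out", "arguments": {
  "deltas": [
    [1,-20,-35,-46,0,0,0],
    [1,-25,-72,-95,0,0,0],
    [1,-25,-108,-143,0,0,0],
    [1,-25,-144,-191,0,0,0],
    [1,-25,-180,-239,0,0,0]
  ],
  "newtons": 40
}}

```text
time_s: 0.72
eef_pos: [367.9, -200.9, 256.2]
ee_rot: [0.161, 0.688, 0.161, -0.688]
force: [2.2, -0.3, 0.7]
grip_width: -0.003
```

Call:
{"name": "carry_out", "arguments": {
  "deltas": [
    [1,0,-35,-46,0,0,0],
    [1,0,-70,-93,0,0,0],
    [1,0,-105,-139,0,0,0],
    [1,0,-140,-186,0,0,0],
    [1,0,-175,-232,0,0,0]
  ]
}}

```text
time_s: 1.35
eef_pos: [497.9, 59.1, 256.1]
ee_rot: [-0.162, -0.688, -0.162, 0.688]
force: [0.0, -0.7, 0.5]
grip_width: 0.002
```

Call:
{"name": "carry_out", "arguments": {
  "deltas": [
    [1,0,-30,-40,0,0,0],
    [1,0,-60,-80,0,0,0],
    [1,20,-82,-109,0,0,0],
    [1,55,-82,-109,0,0,0],
    [1,65,-82,-109,0,0,0]
  ]
}}

```text
time_s: 1.98
eef_pos: [557.7, 179.2, 189.0]
ee_rot: [-0.161, -0.687, -0.162, 0.69]
force: [-0.7, -0.5, -1.2]
grip_width: 0.001
```

```bash
python3 - <<'E'
from h import *
print(ctrl.sense()["eef_pos"])
a=viewer.capture("scene")[:,:,::-1];b=viewer.capture("top")[:,:,::-1]
cv2.imwrite("pics/c1.png",np.hstack([cv2.resize(a[180:350,230:430],(400,340)),cv2.resize(b[150:320,200:400],(400,340))]))
E
```

```text
[557.65181031 179.16048567 188.99497647]
```

View pics/c1.png

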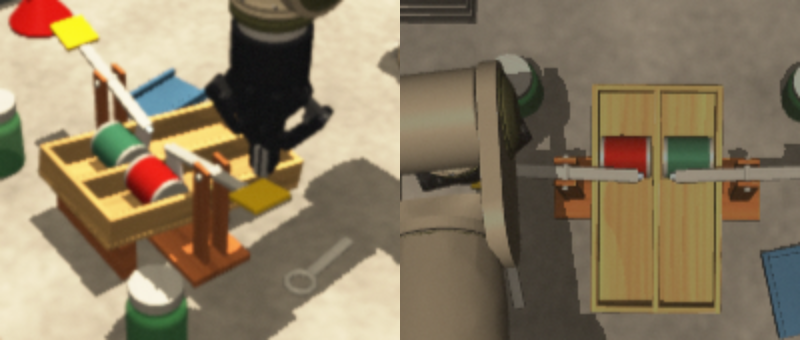

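The fingertips, at crop (262,178), hang right over the left paddle at (260,195), and both tins are still behind their gates. I'm pressing now.

Call:
{"name": "carry_out", "arguments": {
  "deltas": [
    [1,12,0,0,0,0,0],
    [1,22,0,0,0,0,0],
    [1,32,0,0,0,0,0],
    [1,42,0,0,0,0,0],
    [1,50,0,0,0,0,0]
  ]
}}

```text
time_s: 2.7
eef_pos: [558.8, 179.4, 141.0]
ee_rot: [0.161, 0.689, 0.162, -0.688]
force: [0.2, 3.8, 4.1]
grip_width: -0.003
```

Call:
{"name": "carry_out", "arguments": {
  "deltas": [
    [1,6,0,0,0,0,0],
    [1,11,0,0,0,0,0],
    [1,14,0,0,0,0,0],
    [1,15,0,0,0,0,0],
    [1,15,0,0,0,0,0]
  ]
}}

```text
time_s: 3.32
eef_pos: [558.8, 179.1, 126.5]
ee_rot: [0.162, 0.689, 0.161, -0.688]
force: [0.5, 3.6, 5.6]
grip_width: 0.002
```

```bash
python3 - <<'E'
from h import *
s=ctrl.sense();print(s["eef_pos"],s["force"])
a=viewer.capture("scene")[:,:,::-1];b=viewer.capture("top")[:,:,::-1]
cv2.imwrite("pics/c2.png",np.hstack([cv2.resize(a[180:350,230:430],(400,340)),cv2.resize(b[150:320,200:400],(400,340))]))
E
```

```text
[558.78157354 179.06629028 126.47512759] [0.53727891 3.60189435 5.58107341]
```

View pics/c2.png

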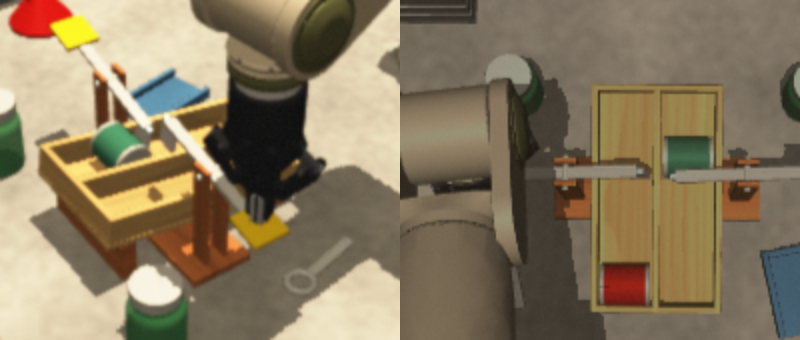

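The red tin is already at the front lip, at top crop (625,285), and the green one has stayed behind its gate. I'm letting the paddle go by moving straight up.

Call:
{"name": "carry_out", "arguments": {
  "deltas": [
    [1,-10,0,0,0,0,0],
    [1,-25,0,0,0,0,0],
    [1,-42,0,0,0,0,0],
    [1,-65,0,0,0,0,0],
    [1,-95,0,0,0,0,0]
  ]
}}

```text
time_s: 4.05
eef_pos: [558.1, 178.8, 222.2]
ee_rot: [-0.161, -0.688, -0.161, 0.689]
force: [0.2, -0.7, 0.3]
grip_width: -0.001
```

Call:
{"name": "carry_out", "arguments": {
  "deltas": [
    [1,-20,0,0,0,0,0],
    [1,-35,0,0,0,0,0],
    [1,-35,0,0,0,0,0],
    [1,-35,0,0,0,0,0],
    [1,-35,0,0,0,0,0]
  ]
}}

```text
time_s: 4.68
eef_pos: [558.4, 179.0, 255.4]
ee_rot: [-0.161, -0.688, -0.162, 0.689]
force: [0.6, -0.3, -0.2]
grip_width: -0.002
```

```bash
python3 - <<'E'
from h import *
s=ctrl.sense();print(s["eef_pos"],s["force"],s["dq"].round(3))
a=viewer.capture("scene")[:,:,::-1];b=viewer.capture("top")[:,:,::-1]
print(yellow(a[:,:,::-1].copy()),yellow(a[:,:,::-1].copy(),lo=(22,150,60)))
cv2.imwrite("pics/c3.png",np.hstack([cv2.resize(a[180:350,230:430],(400,340)),cv2.resize(b[150:320,200:400],(400,340))]))
E
```

```text
[558.35653731 179.01798837 255.42711506] [ 0.55959882 -0.30209496 -0.18847763] [ 0.001 -0.001 -0.005  0.003  0.     0.001]
[(np.int32(236), array([266.6, 195.5]))] [(np.int32(251), array([266.7, 195.6])), (np.int32(302), array([359.3, 277.5]))]
```

View pics/c3.png

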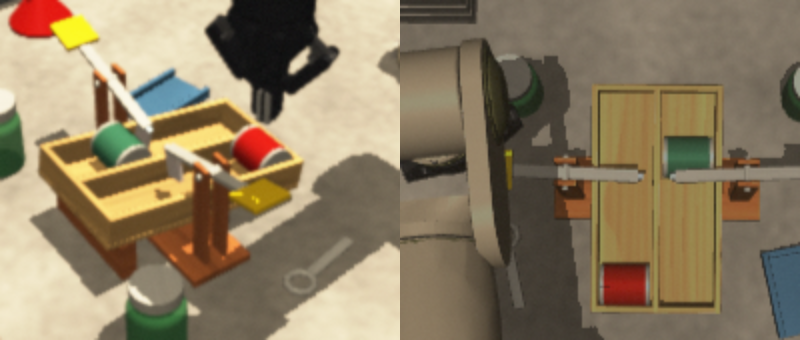

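The red tin rests at the front lip, the paddle is back at its rest position (359,277), the gate is down, and the green tin hasn't moved. The arm is clear of everything, so I'm handing in.

```bash
python3 -c "
from rig import order;print(order.finish_job())"
```

```text
the job is handed in; nothing more can be done
None
```

I pressed the left paddle, the one for the red tin's lane, with the fingers shut. The red tin rolled out to the front lip, and I lifted off so the gate dropped shut.

- **Force and time:** the readings at the ends of the moves showed at most about 7 N on the tool, during the press. The arm was done by about 4.8 s.
- **Last pictures:**
  - The red tin is at the lip, and the green tin is still behind its gate.
  - The left paddle is within a pixel of where it started in the scene view, and its gate is down.
  - The nearby jars, spoon rest and opener look unmoved. The pan lid and most of the funnel were outside these cropped views, but the arm stayed well above everything on its way.
- **One disagreement:** casting rays from the two cameras put the paddles at about 154 mm high, against the stated 163 mm. I used the stated height, and the force readings during the press fitted it.

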